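# Set a scored panel over the snapping edge

### The job

Get the scored plaster panel ready to be snapped: push it flat along the board, without picking it up or tipping it, until its long side lies against the fence and its short end hangs out over the snap edge with the scored line right above that edge. Leave it lying there and take the hand away. Leave the jar and the other things on the bench where they are.

Things in the scene. Friction and masses are not known exactly. Their poses are not given: they have to be found in the camera images.
- board: wooden snapping board fixed to the bench, 260 mm (its x) by 360 mm (its y), top face 40 mm above the bench; origin at the centre of its underside, z up. A straight aluminium fence, 30 mm wide and 15 mm higher than the board's top, runs along its whole far side: the fence's inner face is the plane x = +100 mm. The snap edge is the end of the board at y = +180 mm, square to the fence; beyond it there is only the bench, 40 mm lower
- panel: flat, thin, pale grey plaster panel lying loose on the board, 140 mm (its x) by 180 mm (its y) by 8 mm thick, 0.15 to 0.26 kg; origin at the centre of its underside, z up. Its y axis points roughly the way the board's y axis does. A dark scored line runs across its whole width on top, parallel to its x axis, at y = +40 mm, so 50 mm from the end that leads toward the snap edge and 130 mm from the other end. Pushed on a side with the fingertips it slides easily (about 1 to 2 N)
- score_line (a point): middle of the scored line, on the panel's top face (panel x = 0, y = +40 mm, z = 8 mm)
- snap_edge (a point): point on the board's top rim at the snap edge (board x = +30 mm, y = +180 mm, z = 40 mm): where the middle of the scored line belongs when the panel lies against the fence
- jar: small glass jar with a steel lid, 38 mm across, 50 mm tall, standing on the board near its snap edge and its side nearest the robot; origin at the centre of its underside; not part of the work, leave it alone
- tape: tape measure, about 60 x 30 x 55 mm, on the bench beyond the fence; origin at the centre of its underside; not part of the work, leave it alone
- screwdriver: screwdriver lying on the bench; not part of the work, leave it alone
- glue: white glue bottle, 56 mm across, 140 mm tall, on the bench; origin at the centre of its underside; not part of the work, leave it alone
- offcut: wooden offcut, 90 x 50 x 35 mm, on the bench; origin at the centre of its underside; not part of the work, leave it alone
- hammer: hammer lying on the bench; not part of the work, leave it alone
- mug: mug, 80 mm across, 90 mm tall, on the bench; origin at the centre of its underside; not part of the work, leave it alone
Mind the look-alikes: they are no part of the job. There is more than one size of the panel; the job needs the largest.

How it is judged:
By the outcome, as a careful person would: the job done as asked, in the order asked, and still so for the second after the job is handed in, with the robot touching nothing.
It also fails if it takes over 45 s, if anything falls off the work surface, if the arm or the gripper's body presses on something with over 40 N, if the wrist force passes 120 N, or if a joint passes its speed limit or range.

### The arm

A 6-joint arm with a two-finger parallel gripper is mounted at the origin on the work surface. World frame = base frame: x ahead of the robot, y to its left, z up, the work surface at z = 0. Lengths are in m, angles in rad, forces in N, time in s.
With the tool pointing down it reaches from about 0.375 to 0.9 m from the base axis. Payload 3.1 kg.
Tool frame: the origin (TCP) lies midway between the tips of the shut fingers; the grasp point (between the pads) lies 19 mm behind it (manip.grasp_offset is the distance from the TCP to the grasp point, in m); z points along the fingers, y is the line along which they close (so a half turn about z gives the same grasp; the last joint's range is limited). The gripper opens to 85 mm and grips with 20 to 120 N. Pads are 22 mm wide; open, the fingers measure 114 mm over their backs; the gripper's body (76 mm by 85 mm) begins 54 mm behind the grasp point. The pads swing forward as they close: fully open they stand 13 mm farther back than shut.
Start: joints at [-1.31, 0.527, 1.433, -0, 1.181, -0.178], TCP at [0.266, -0.566, 0.231] pointing down, gripper open.
Joint ranges: [-3.08, 3.08], [-0.75, 2.2], [0.22, 2.44], [-1.43, 4.57], [0, 2.65], [-2.85, 2.85]. Speed limits (rad/s): [2.79, 2.79, 3.14, 3.14, 3.14, 3.14].

### API

Orientations are given as a unit quaternion [x, y, z, w].
In Python, from station import sensors, cams, order, manip gives the robot as it stands.
- The arm moves only by the tool move_arm, never from a script. Its argument "targets" is a list of rows, each an object of numbers: "dx", "dy", "dz": the shift along the world's x, y, z normalised to -1 to 1, where 1 is 25 mm; "rx", "ry", "rz": the turn, a rotation vector about the world's x, y, z normalised to -1 to 1, where 1 is 30 degrees. A call has exactly 10 rows; each row shifts and turns the commanded pose from where the row before left it; what a row does not reach is not made up. A row lasts 1/8 s, in which the tool goes at most 62.5 mm and 10.7 degrees, less where a joint would pass 70% of its speed; a pose out of reach is approached as far as the arm can. A call with a number of a shift or a turn outside -1 to 1 is refused whole. A call with a gripper value outside its range is refused whole. "claw" is the opening in per cent of the stroke, from 0 (shut) to 100 (fully open), set as the call begins (left out, the last holds). The fingers move at their own pace and stop on an object; "newtons" is the grip in N (left out, the last holds). Time passes only in rows, so rows that do not move let the fingers close, or fill a call up. It gives the time, the measured TCP pose, the force, the opening and the grip force at its end, in the units of the state.
- sensors.sense(): the state, without advancing time (a new reading comes with each control period).
- cams.snapshot(name): name is "scene" or "top" or "wrist"; returns the picture (420x560x3 uint8, red, green, blue); there is no depth.
- cams.camera_model(name): a dict with "fx", "fy", "cx", "cy" (pixels), "extrinsics" (4x4, takes a point from world to camera coordinates). Camera axes: x right, y down, z forward; pixel columns grow to the right and rows downward; lengths in m; the calibration is good to about 2 mm. The wrist camera is an equidistant fisheye: a pixel r from the principal point sees the ray r / f radians off the axis. A picture is of the moment at which its call begins: read the wrist's pose just before it. camera_model takes no time and is no camera call; for the wrist camera it gives the pose at the moment of the call.
- order.sign_off(): hands the job in; it is judged then, once.
The state is a dict: "t": time; "q": joint angles; "qd": joint speeds; "tau": joint torques, N m; "tcp_pos": TCP position; "tool_rot": TCP orientation; "force": force on the tool from outside, world axes, zero at the start; "ft_torque": the same for the moment, N m; "finger_gap": opening from 0.0 (shut) to 1.0 (fully open); "gripper_force": force on a finger pad.
Only numpy, scipy, OpenCV 4.12 (cv2) and the standard library are available. Lean on these libraries where they do the work, as an engineer would, in place of code of your own. Each camera call takes 0.05 s, during which the arm holds its last target. There are 200 camera calls.

## Working session

There is one attempt and no reset: what is moved stays moved. The work goes in short steps, Python scripts to look and compute and a tool call to move; the robot and the scene stay as the last step left them, time stands still between calls to the robot, and variables do not carry over. Pictures are saved under pics/ and viewed, at most 10 in all, crops included, and the job is handed in when it is done.

Besides the shell and the picture viewer there is one more tool, called after "Emit:" as a command line: name --argument value ..., lists and objects as JSON in quotes. move_arm: Moves the arm, as the interface text tells. Scaled input: -1 to 1 covers 25 mm each way for a shift and 30 degrees each way for a turn. Its arguments: {"type":"object","properties":{"targets":{"type":"array"},"claw":{"type":"number"},"newtons":{"type":"number"}},"required":["targets"]}

```bash
mkdir -p pics; ls; python3 - <<'E'
from station import sensors,cams,manip
import cv2
for n in("scene","top"):
    cv2.imwrite(f"pics/{n}0.png",cams.snapshot(n)[:,:,::-1])
    print(n,cams.camera_model(n))
s=sensors.sense();print(s['t'],s['tcp_pos'],s['tool_rot'],s['force'])
E
```

```text
pics
scene {'fx': 387.07284291669527, 'fy': 387.07284291669527, 'cx': 278.4728769718892, 'cy': 213.65582587764072, 'extrinsics': array([[-0.82479455,  0.56519726,  0.01630974,  0.46209604],
       [ 0.40618646,  0.61232262, -0.67828723, -0.15509788],
       [-0.39335291, -0.55282281, -0.73461583,  1.23385828],
       [ 0.        ,  0.        ,  0.        ,  1.        ]])}
top {'fx': 392.3028402844852, 'fy': 392.3028402844852, 'cx': 279.17373723090486, 'cy': 209.2898547954593, 'extrinsics': array([[-0.0092636 , -0.99972973, -0.02132247,  0.01363558],
       [-0.9977365 ,  0.0106612 , -0.0663944 ,  0.56545492],
       [ 0.06660378,  0.02065916, -0.9975656 ,  1.04507804],
       [ 0.        ,  0.        ,  0.        ,  1.        ]])}
0.1 [ 0.26537468 -0.56511774  0.23042446] [ 9.76022722e-01  2.17666294e-01 -6.43622321e-05 -1.01356189e-03] [ 0.14597312 -0.46578184  0.39238281]
```

View pics/top0.png

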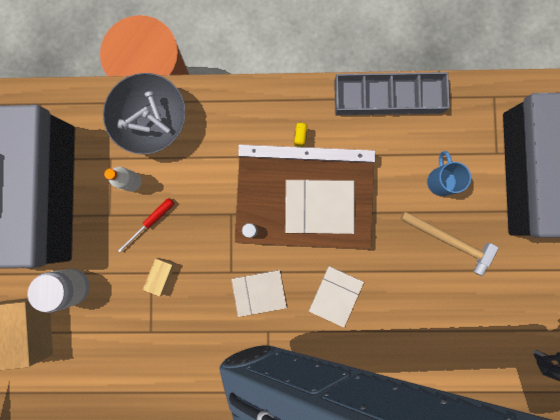

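View pics/scene0.png

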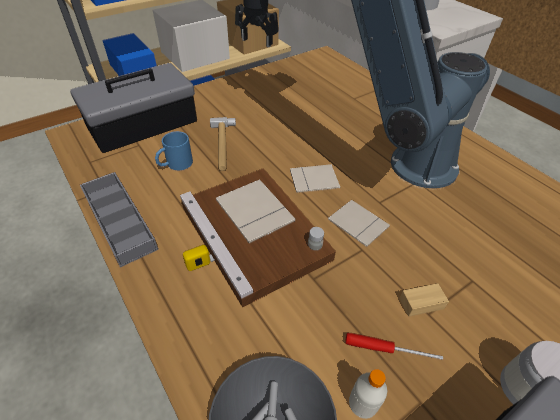

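The top view shows the board at about (236–375, 146–248), with the fence along its top side. The panel is at (285–354, 180–233) with its score line at column ~304, and the jar is at (249,231). World +y is left and +x is up. Next I'll enlarge both views.

```bash
python3 - <<'E'
import cv2
a=cv2.imread("pics/top0.png")[140:255,230:385];cv2.imwrite("pics/topc.png",cv2.resize(a,None,fx=5,fy=5,interpolation=cv2.INTER_CUBIC))
a=cv2.imread("pics/scene0.png")[165:305,175:340];cv2.imwrite("pics/scenec.png",cv2.resize(a,None,fx=4,fy=4,interpolation=cv2.INTER_CUBIC))
E
```

```text
(no output)
```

View pics/topc.png

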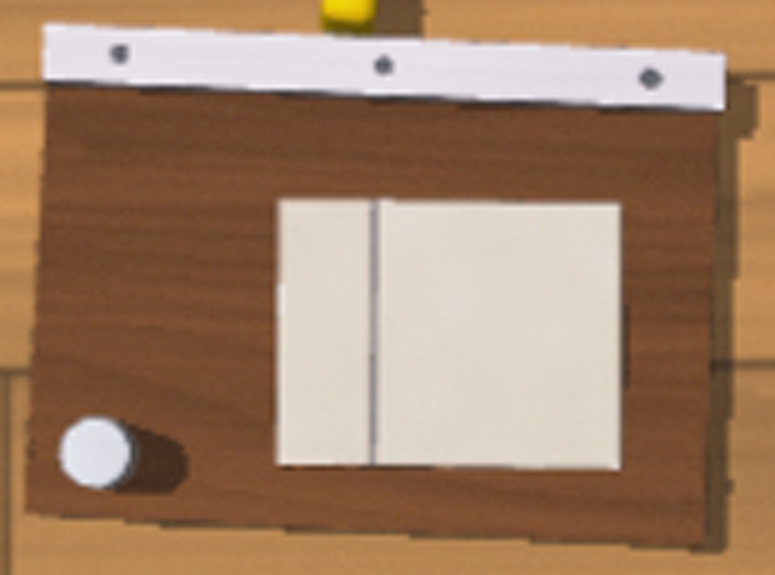

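View pics/scenec.png

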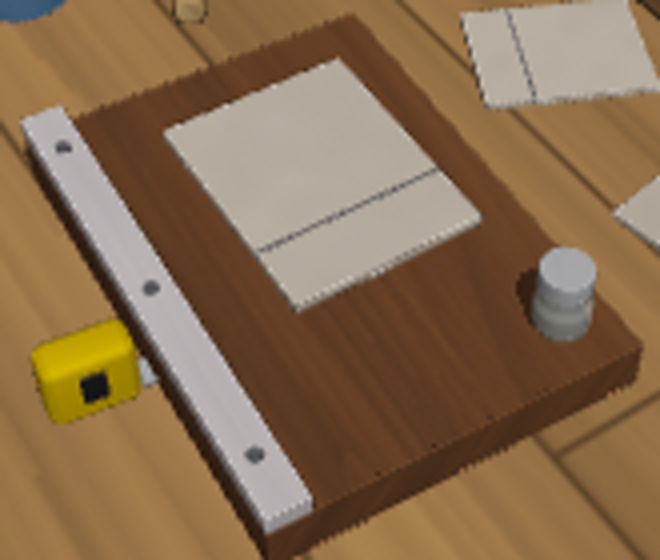

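The crops give sharp corners for the panel, the score ends, the fence top and the near board corners in both views. I'll triangulate from those.

```bash
cat > h.py <<'E'
import numpy as np,cv2
from station import cams
def M(n):
    m=cams.camera_model(n);K=np.array([[m['fx'],0,m['cx']],[0,m['fy'],m['cy']],[0,0,1]]);return K,np.array(m['extrinsics'])
def tri(a,b):
    P=[K@E[:3] for K,E in(M("top"),M("scene"))]
    X=cv2.triangulatePoints(P[0],P[1],np.float64(a).T,np.float64(b).T);return (X[:3]/X[3]).T
def plane(n,uv,z):
    K,E=M(n);R,t=E[:3,:3],E[:3,3];c=-R.T@t
    d=(R.T@np.linalg.inv(K)@np.c_[np.float64(uv),np.ones(len(uv))].T).T
    return c+d*((z-c[2])/d[:,2])[:,None]
ct=lambda c,f,o:(np.float64(c)+.5)/f-.5+np.array(o)
E
python3 - <<'E'
from h import *
np.set_printoptions(precision=4,suppress=True)
N=["p lead far","p lead near","p back far","p back near","s far","s near","F out lead","F in lead","F out back","F in back","B near lead","B near back","jar"]
T=ct([(277,202),(277,466),(621,204),(621,468),(374,202),(373,466),(44,24),(44,79),(724,54),(724,108),(27,513),(703,548),(95,453)],5,(230,140))
S=ct([(297,304),(480,214),(165,131),(340,60),(261,250),(438,171),(270,525),(312,500),(22,122),(62,107),(640,347),(355,15),(567,268)],4,(175,165))
X=tri(T,S)
Z=[.048]*6+[.055]*4+[.04]*2+[.09]
for i,n in enumerate(N): print(n,X[i],plane("top",T[i:i+1],Z[i])[0,:2],plane("scene",S[i:i+1],Z[i])[0,:2])
E
```

```text
p lead far [ 0.6418 -0.0093  0.0495] [ 0.6413 -0.0088] [ 0.6419 -0.011 ]
p lead near [ 0.5028 -0.0083  0.0476] [ 0.5016 -0.0073] [ 0.5042 -0.009 ]
p back far [ 0.6378 -0.1904  0.0469] [ 0.638  -0.1904] [ 0.638 -0.189]
p back near [ 0.4985 -0.1877  0.0442] [ 0.4988 -0.1873] [ 0.5003 -0.1839]
s far [ 0.6396 -0.0596  0.0506] [ 0.6406 -0.0601] [ 0.638 -0.061]
s near [ 0.5018 -0.0584  0.0438] [ 0.5011 -0.0577] [ 0.5048 -0.0557]
F out lead [0.7368 0.1147 0.0527] [0.737  0.1139] [0.7368 0.1166]
F in lead [0.7084 0.1143 0.0515] [0.7074 0.114 ] [0.7097 0.116 ]
F out back [ 0.7163 -0.2454  0.0528] [ 0.7159 -0.2449] [ 0.7169 -0.2431]
F in back [ 0.6874 -0.2447  0.0522] [ 0.6871 -0.2442] [ 0.6881 -0.2416]
B near lead [0.4786 0.1256 0.0347] [0.478  0.1254] [0.4825 0.1277]
B near back [ 0.4565 -0.2319  0.0349] [ 0.4565 -0.2307] [ 0.4599 -0.227 ]
jar [0.5092 0.0839 0.0889] [0.5087 0.0843] [0.5104 0.0842]
```

Triangulated heights match the description: panel top about 47 mm, fence top about 52 mm, jar lid 89 mm. Board yaw is −3.3° with its origin near (0.598, −0.060). The panel is at board (−25, −40) mm, yawed about −1°.

The jar sits in the y path, so I'll push to the fence first and then along y. Fingers will be shut, and the approach is to the near side.

Emit:
move_arm --targets '[{"dx": 0.8, "dy": 1, "rz": -0.095}, {"dx": 0.8, "dy": 1, "rz": -0.095}, {"dx": 0.8, "dy": 1, "rz": -0.095}, {"dx": 0.8, "dy": 1, "rz": -0.095}, {"dx": 0.8, "dy": 1, "rz": -0.095}, {"dx": 0.8, "dy": 1, "rz": -0.095}, {"dx": 0.8, "dy": 1, "rz": -0.095}, {"dx": 0.8, "dy": 1, "rz": -0.095}, {"dx": 0.8, "dy": 1, "rz": -0.095}, {"dx": 0.8, "dy": 1, "rz": -0.095}]' --claw 0

```text
schema error: expected keys dx, dy, dz, rx, ry, rz
```

Emit:
move_arm --targets '[{"dy": 1, "dz": -0.5}, {"dy": 1, "dz": -0.5}, {"dy": 1, "dz": -0.5}, {"dy": 1, "dz": -0.5}, {"dy": 1, "dz": -0.5}, {"dy": 1, "dz": -0.5}, {"dy": 1, "dz": -0.5}, {"dy": 1, "dz": -0.5}, {"dy": 0.9, "dz": -0.5}, {}]'

```text
schema error: expected keys dx, dy, dz, rx, ry, rz
```

Emit:
move_arm --targets '[{"dx": 0.8, "dy": 1, "dz": 0, "rx": 0, "ry": 0, "rz": -0.095}, {"dx": 0.8, "dy": 1, "dz": 0, "rx": 0, "ry": 0, "rz": -0.095}, {"dx": 0.8, "dy": 1, "dz": 0, "rx": 0, "ry": 0, "rz": -0.095}, {"dx": 0.8, "dy": 1, "dz": 0, "rx": 0, "ry": 0, "rz": -0.095}, {"dx": 0.8, "dy": 1, "dz": 0, "rx": 0, "ry": 0, "rz": -0.095}, {"dx": 0.8, "dy": 1, "dz": 0, "rx": 0, "ry": 0, "rz": -0.095}, {"dx": 0.8, "dy": 1, "dz": 0, "rx": 0, "ry": 0, "rz": -0.095}, {"dx": 0.8, "dy": 1, "dz": 0, "rx": 0, "ry": 0, "rz": -0.095}, {"dx": 0.8, "dy": 1, "dz": 0, "rx": 0, "ry": 0, "rz": -0.095}, {"dx": 0.8, "dy": 1, "dz": 0, "rx": 0, "ry": 0, "rz": -0.095}]' --claw 0

```text
t: 1.35
tcp_pos: [0.4659, -0.3146, 0.2309]
tool_rot: [1.0, -0.03, -0.0, -0.0]
force: [0.7, 0.1, -1.0]
finger_gap: 0.0
gripper_force: 0.0
```

Emit:
move_arm --targets '[{"dx": 0, "dy": 1, "dz": -0.5, "rx": 0, "ry": 0, "rz": 0}, {"dx": 0, "dy": 1, "dz": -0.5, "rx": 0, "ry": 0, "rz": 0}, {"dx": 0, "dy": 1, "dz": -0.5, "rx": 0, "ry": 0, "rz": 0}, {"dx": 0, "dy": 1, "dz": -0.5, "rx": 0, "ry": 0, "rz": 0}, {"dx": 0, "dy": 1, "dz": -0.5, "rx": 0, "ry": 0, "rz": 0}, {"dx": 0, "dy": 1, "dz": -0.5, "rx": 0, "ry": 0, "rz": 0}, {"dx": 0, "dy": 1, "dz": -0.5, "rx": 0, "ry": 0, "rz": 0}, {"dx": 0, "dy": 1, "dz": -0.5, "rx": 0, "ry": 0, "rz": 0}, {"dx": 0, "dy": 0.9, "dz": -0.5, "rx": 0, "ry": 0, "rz": 0}, {"dx": 0, "dy": 0, "dz": 0, "rx": 0, "ry": 0, "rz": 0}]'

```text
t: 2.6
tcp_pos: [0.4642, -0.0916, 0.1179]
tool_rot: [1.0, -0.028, -0.002, -0.001]
force: [0.3, 0.4, -0.1]
finger_gap: -0.001
gripper_force: 0.0
```

Emit:
move_arm --targets '[{"dx": 0, "dy": 0, "dz": -0.6, "rx": 0, "ry": 0, "rz": 0}, {"dx": 0, "dy": 0, "dz": -0.6, "rx": 0, "ry": 0, "rz": 0}, {"dx": 0, "dy": 0, "dz": -0.6, "rx": 0, "ry": 0, "rz": 0}, {"dx": 0, "dy": 0, "dz": -0.5, "rx": 0, "ry": 0, "rz": 0}, {"dx": 0, "dy": 0, "dz": -0.3, "rx": 0, "ry": 0, "rz": 0}, {"dx": 0, "dy": 0, "dz": -0.2, "rx": 0, "ry": 0, "rz": 0}, {"dx": 0, "dy": 0, "dz": -0.1, "rx": 0, "ry": 0, "rz": 0}, {"dx": 0, "dy": 0, "dz": -0.06, "rx": 0, "ry": 0, "rz": 0}, {"dx": 0, "dy": 0, "dz": 0, "rx": 0, "ry": 0, "rz": 0}, {"dx": 0, "dy": 0, "dz": 0, "rx": 0, "ry": 0, "rz": 0}]'

```text
t: 3.85
tcp_pos: [0.4657, -0.0933, 0.045]
tool_rot: [1.0, -0.029, 0.0, 0.0]
force: [-0.7, 1.9, -0.6]
finger_gap: 0.002
gripper_force: 0.0
```

Emit:
move_arm --targets '[{"dx": 0.28, "dy": -0.016, "dz": -0.05, "rx": 0, "ry": 0, "rz": 0}, {"dx": 0.28, "dy": -0.016, "dz": 0, "rx": 0, "ry": 0, "rz": 0}, {"dx": 0.28, "dy": -0.016, "dz": 0, "rx": 0, "ry": 0, "rz": 0}, {"dx": 0.28, "dy": -0.016, "dz": 0, "rx": 0, "ry": 0, "rz": 0}, {"dx": 0.28, "dy": -0.016, "dz": 0, "rx": 0, "ry": 0, "rz": 0}, {"dx": 0.28, "dy": -0.016, "dz": 0, "rx": 0, "ry": 0, "rz": 0}, {"dx": 0.28, "dy": -0.016, "dz": 0, "rx": 0, "ry": 0, "rz": 0}, {"dx": 0.28, "dy": -0.016, "dz": 0, "rx": 0, "ry": 0, "rz": 0}, {"dx": 0.28, "dy": -0.016, "dz": 0, "rx": 0, "ry": 0, "rz": 0}, {"dx": 0.28, "dy": -0.016, "dz": 0, "rx": 0, "ry": 0, "rz": 0}]'

```text
t: 5.1
tcp_pos: [0.536, -0.0973, 0.0435]
tool_rot: [1.0, -0.029, 0.0, 0.0]
force: [-1.6, 0.2, 0.8]
finger_gap: 0.001
gripper_force: 0.5
```

```bash
python3 - <<'E'
import cv2,numpy as np
from station import cams,sensors
a=cams.snapshot("top")[130:255,225:385,::-1];b=cams.snapshot("scene")[160:305,170:340,::-1]
f=lambda i:cv2.resize(i,(400,350) if 0 else None,fx=4,fy=4,interpolation=cv2.INTER_CUBIC)
cv2.imwrite("pics/s1.png",f(b));cv2.imwrite("pics/t1.png",f(a))
s=sensors.sense();print(s['tcp_pos'],s['force'])
E
```

```text
[ 0.5370907  -0.09763987  0.04366231] [-0.3802258  -0.5577011   0.70639068]
```

View pics/s1.png

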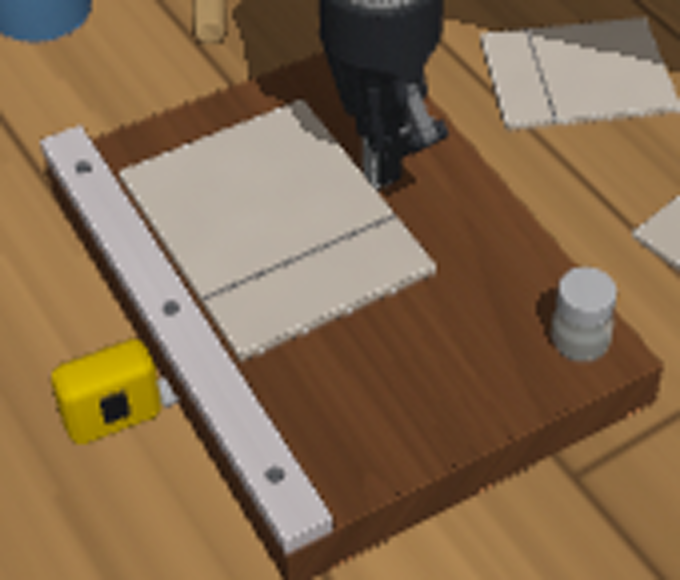

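The panel slid with the finger on its near side at (385,190). Its far edge, (120,170)–(240,355), is within about 1 cm of the fence. I'll seat it slowly.

Emit:
move_arm --targets '[{"dx": 0.04, "dy": 0, "dz": 0, "rx": 0, "ry": 0, "rz": 0}, {"dx": 0.04, "dy": 0, "dz": 0, "rx": 0, "ry": 0, "rz": 0}, {"dx": 0.04, "dy": 0, "dz": 0, "rx": 0, "ry": 0, "rz": 0}, {"dx": 0.04, "dy": 0, "dz": 0, "rx": 0, "ry": 0, "rz": 0}, {"dx": 0.04, "dy": 0, "dz": 0, "rx": 0, "ry": 0, "rz": 0}, {"dx": 0.04, "dy": 0, "dz": 0, "rx": 0, "ry": 0, "rz": 0}, {"dx": 0.04, "dy": 0, "dz": 0, "rx": 0, "ry": 0, "rz": 0}, {"dx": 0, "dy": 0, "dz": 0, "rx": 0, "ry": 0, "rz": 0}, {"dx": 0, "dy": 0, "dz": 0, "rx": 0, "ry": 0, "rz": 0}, {"dx": 0, "dy": 0, "dz": 0, "rx": 0, "ry": 0, "rz": 0}]'

```text
t: 6.45
tcp_pos: [0.5428, -0.0973, 0.0436]
tool_rot: [1.0, -0.029, 0.0, 0.0]
force: [-0.6, 1.1, 0.3]
finger_gap: 0.003
gripper_force: 0.3
```

Emit:
move_arm --targets '[{"dx": 0.03, "dy": 0, "dz": 0, "rx": 0, "ry": 0, "rz": 0}, {"dx": 0.03, "dy": 0, "dz": 0, "rx": 0, "ry": 0, "rz": 0}, {"dx": 0.03, "dy": 0, "dz": 0, "rx": 0, "ry": 0, "rz": 0}, {"dx": 0.03, "dy": 0, "dz": 0, "rx": 0, "ry": 0, "rz": 0}, {"dx": 0, "dy": 0, "dz": 0, "rx": 0, "ry": 0, "rz": 0}, {"dx": 0, "dy": 0, "dz": 0, "rx": 0, "ry": 0, "rz": 0}, {"dx": 0, "dy": 0, "dz": 0, "rx": 0, "ry": 0, "rz": 0}, {"dx": 0, "dy": 0, "dz": 0, "rx": 0, "ry": 0, "rz": 0}, {"dx": 0, "dy": 0, "dz": 0, "rx": 0, "ry": 0, "rz": 0}, {"dx": 0, "dy": 0, "dz": 0, "rx": 0, "ry": 0, "rz": 0}]'

```text
t: 7.7
tcp_pos: [0.5444, -0.0971, 0.0435]
tool_rot: [1.0, -0.029, -0.001, -0.0]
force: [-4.8, -1.4, 2.8]
finger_gap: 0.001
gripper_force: 2.5
```

```bash
python3 - <<'E'
import cv2,numpy as np
from station import cams,sensors
s=sensors.sense();print(s['t'],s['tcp_pos'],s['force'])
a=cams.snapshot("top")[140:240,235:375,::-1];b=cams.snapshot("scene")[180:265,190:290,::-1]
f=lambda i:cv2.resize(i,None,fx=5.5,fy=5.5,interpolation=cv2.INTER_CUBIC)
cv2.imwrite("pics/s2.png",f(b));cv2.imwrite("pics/t2.png",f(a))
E
```

```text
7.7 [ 0.54444334 -0.09713781  0.0434812 ] [-4.8344789  -1.36735678  2.82891337]
```

View pics/s2.png

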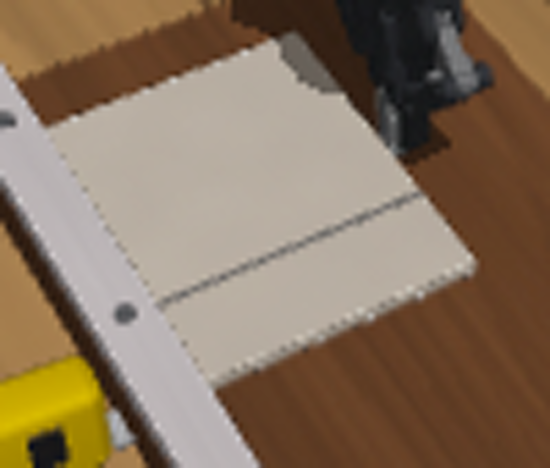

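Seated: the panel's far edge is flush along the fence from (45,128) to (215,385), with 4.8 N of contact force. Now I'll back off, lift, and go behind the back end.

Emit:
move_arm --targets '[{"dx": -0.3, "dy": 0, "dz": 0, "rx": 0, "ry": 0, "rz": 0}, {"dx": -0.3, "dy": 0, "dz": 0, "rx": 0, "ry": 0, "rz": 0}, {"dx": 0, "dy": 0, "dz": 0.8, "rx": 0, "ry": 0, "rz": 0}, {"dx": 0, "dy": 0, "dz": 0.8, "rx": 0, "ry": 0, "rz": 0}, {"dx": 0.58, "dy": -0.9, "dz": 0, "rx": 0, "ry": 0, "rz": 0}, {"dx": 0.58, "dy": -0.9, "dz": 0, "rx": 0, "ry": 0, "rz": 0}, {"dx": 0.58, "dy": -0.9, "dz": 0, "rx": 0, "ry": 0, "rz": 0}, {"dx": 0.58, "dy": -0.9, "dz": 0, "rx": 0, "ry": 0, "rz": 0}, {"dx": 0.58, "dy": -0.9, "dz": 0, "rx": 0, "ry": 0, "rz": 0}, {"dx": 0.58, "dy": -0.9, "dz": 0, "rx": 0, "ry": 0, "rz": 0}]'

```text
t: 9.05
tcp_pos: [0.6182, -0.2331, 0.0835]
tool_rot: [1.0, -0.029, 0.001, 0.0]
force: [-0.7, 0.6, 0.5]
finger_gap: -0.003
gripper_force: 0.0
```

Emit:
move_arm --targets '[{"dx": 0, "dy": 0, "dz": 0, "rx": 0, "ry": 0, "rz": 0}, {"dx": 0, "dy": 0, "dz": -0.5, "rx": 0, "ry": 0, "rz": 0}, {"dx": 0, "dy": 0, "dz": -0.5, "rx": 0, "ry": 0, "rz": 0}, {"dx": 0, "dy": 0, "dz": -0.3, "rx": 0, "ry": 0, "rz": 0}, {"dx": 0, "dy": 0, "dz": -0.2, "rx": 0, "ry": 0, "rz": 0}, {"dx": 0, "dy": 0, "dz": -0.1, "rx": 0, "ry": 0, "rz": 0}, {"dx": 0, "dy": 0, "dz": 0, "rx": 0, "ry": 0, "rz": 0}, {"dx": 0, "dy": 0, "dz": 0, "rx": 0, "ry": 0, "rz": 0}, {"dx": 0, "dy": 0, "dz": 0, "rx": 0, "ry": 0, "rz": 0}, {"dx": 0, "dy": 0, "dz": 0, "rx": 0, "ry": 0, "rz": 0}]'

```text
t: 10.3
tcp_pos: [0.6177, -0.2323, 0.0438]
tool_rot: [1.0, -0.029, 0.0, 0.0]
force: [-0.1, 0.8, -0.6]
finger_gap: -0.001
gripper_force: 0.0
```

```bash
python3 - <<'E'
import cv2,numpy as np
from station import cams,sensors
s=sensors.sense();print(s['t'],s['tcp_pos'],s['force'])
a=cams.snapshot("top")[140:240,235:375,::-1]
f=lambda i:cv2.resize(i,None,fx=5.5,fy=5.5,interpolation=cv2.INTER_CUBIC)
cv2.imwrite("pics/t3.png",f(a))
E
```

```text
10.3 [ 0.61765539 -0.2323388   0.04379779] [-0.10297255  0.75052952 -0.62475521]
```

View pics/t3.png

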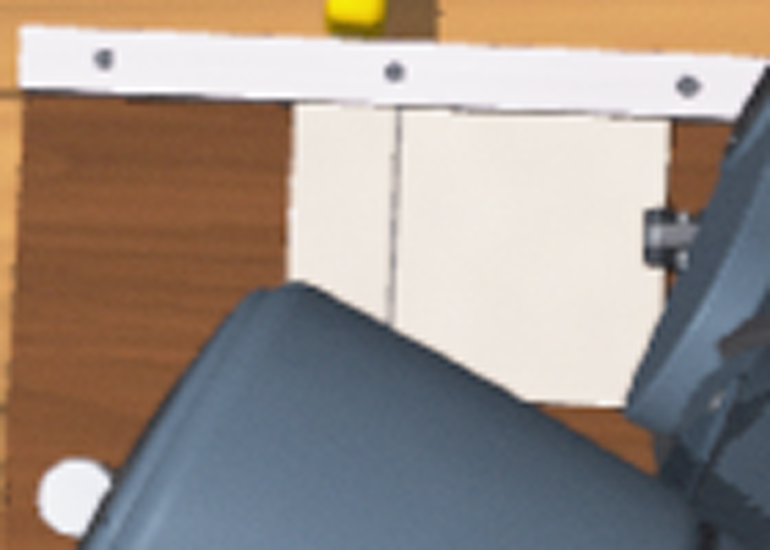

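The panel is flush with the fence and unmoved by the descent. The score runs from (399,112) to (391,325), and the leading end from (294,105) to (289,280). The back end is at (668,125).

```bash
python3 - <<'E'
from h import *
O=np.array([.598,-.0605]);x=np.array([.9983,-.058]);y=np.array([.058,.9983])
p=ct([(399,112),(391,325),(294,105),(289,280),(669,125),(664,260),(22,90)],5.5,(235,140))
P=plane("top",p,.048)[:,:2]-O
print(np.round(1000*np.c_[P@x,P@y],1))
E
```

```text
[[  96.4   -2. ]
 [  -6.9   -2.7]
 [  97.6   48.8]
 [  12.5   47.2]
 [  95.9 -132. ]
 [  30.4 -131.9]
 [  99.1  180.9]]
```

Emit:
move_arm --targets '[{"dx": 0.021, "dy": 0.36, "dz": 0, "rx": 0, "ry": 0, "rz": 0}, {"dx": 0.021, "dy": 0.36, "dz": 0, "rx": 0, "ry": 0, "rz": 0}, {"dx": 0.021, "dy": 0.36, "dz": 0, "rx": 0, "ry": 0, "rz": 0}, {"dx": 0.021, "dy": 0.36, "dz": 0, "rx": 0, "ry": 0, "rz": 0}, {"dx": 0.021, "dy": 0.36, "dz": 0, "rx": 0, "ry": 0, "rz": 0}, {"dx": 0.021, "dy": 0.36, "dz": 0, "rx": 0, "ry": 0, "rz": 0}, {"dx": 0.021, "dy": 0.36, "dz": 0, "rx": 0, "ry": 0, "rz": 0}, {"dx": 0.021, "dy": 0.36, "dz": 0, "rx": 0, "ry": 0, "rz": 0}, {"dx": 0.021, "dy": 0.36, "dz": 0, "rx": 0, "ry": 0, "rz": 0}, {"dx": 0.021, "dy": 0.36, "dz": 0, "rx": 0, "ry": 0, "rz": 0}]'

```text
t: 11.6
tcp_pos: [0.6227, -0.1417, 0.0435]
tool_rot: [1.0, -0.029, -0.0, 0.0]
force: [-1.6, -1.0, -0.4]
finger_gap: 0.001
gripper_force: 0.7
```

Emit:
move_arm --targets '[{"dx": 0.021, "dy": 0.36, "dz": 0, "rx": 0, "ry": 0, "rz": 0}, {"dx": 0.021, "dy": 0.36, "dz": 0, "rx": 0, "ry": 0, "rz": 0}, {"dx": 0.021, "dy": 0.36, "dz": 0, "rx": 0, "ry": 0, "rz": 0}, {"dx": 0.021, "dy": 0.36, "dz": 0, "rx": 0, "ry": 0, "rz": 0}, {"dx": 0.021, "dy": 0.36, "dz": 0, "rx": 0, "ry": 0, "rz": 0}, {"dx": 0.021, "dy": 0.36, "dz": 0, "rx": 0, "ry": 0, "rz": 0}, {"dx": 0.021, "dy": 0.36, "dz": 0, "rx": 0, "ry": 0, "rz": 0}, {"dx": 0.021, "dy": 0.36, "dz": 0, "rx": 0, "ry": 0, "rz": 0}, {"dx": 0.021, "dy": 0.36, "dz": 0, "rx": 0, "ry": 0, "rz": 0}, {"dx": 0.01, "dy": 0.1, "dz": 0, "rx": 0, "ry": 0, "rz": 0}]'

```text
t: 12.85
tcp_pos: [0.6278, -0.0579, 0.0436]
tool_rot: [1.0, -0.029, -0.0, -0.0]
force: [-1.3, -2.6, -0.2]
finger_gap: 0.003
gripper_force: 0.9
```

```bash
python3 - <<'E'
import cv2,numpy as np
from station import cams,sensors
s=sensors.sense();print(s['t'],s['tcp_pos'],s['force'])
a=cams.snapshot("top")[140:240,205:345,::-1];b=cams.snapshot("scene")[205:305,200:345,::-1]
f=lambda i:cv2.resize(i,None,fx=5.5,fy=5.5,interpolation=cv2.INTER_CUBIC)
cv2.imwrite("pics/t4.png",f(a));cv2.imwrite("pics/s4.png",f(b))
E
```

```text
12.85 [ 0.62777643 -0.05788254  0.04355157] [-1.28131781 -2.55290349 -0.2393625 ]
```

View pics/s4.png

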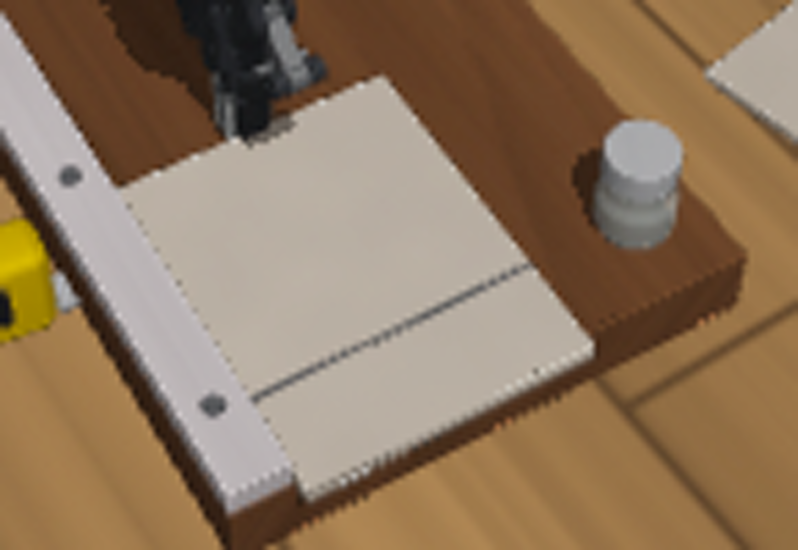

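The panel is still square and along the fence, with its lead overhanging. The score runs (251,400)–(532,265), the visible snap rim (597,330)–(745,258), and the jar is untouched at (640,190). I'll compute the remaining distance within this one view.

```bash
python3 - <<'E'
from h import *
O=np.array([.598,-.0605]);x=np.array([.9983,-.058]);y=np.array([.058,.9983])
q=lambda p,z:np.round(1000*((lambda P:np.c_[P@x,P@y])(plane("scene",ct(p,5.5,(200,205)),z)[:,:2]-O)),1)
print("score",q([(251,400),(532,265)],.048),"rim",q([(597,330),(745,258)],.04),"lead",q([(306,495),(595,347)],.048),"back",q([(122,188),(385,75)],.048),"fence end",q([(294,470),(228,508)],.055))
E
```

```text
score [[ 98.4 141.9]
 [-39.6 142.3]] rim [[ -48.4  180.9]
 [-126.8  182.1]] lead [[100.5 192.7]
 [-39.1 192.1]] back [[ 95.8  13.1]
 [-40.3  13.5]] fence end [[100.9 184.1]
 [131.5 186. ]]
```

About 38 mm remain. I'll push 34 mm and measure again.

Emit:
move_arm --targets '[{"dx": 0.01, "dy": 0.2, "dz": 0, "rx": 0, "ry": 0, "rz": 0}, {"dx": 0.01, "dy": 0.2, "dz": 0, "rx": 0, "ry": 0, "rz": 0}, {"dx": 0.01, "dy": 0.2, "dz": 0, "rx": 0, "ry": 0, "rz": 0}, {"dx": 0.01, "dy": 0.2, "dz": 0, "rx": 0, "ry": 0, "rz": 0}, {"dx": 0.01, "dy": 0.2, "dz": 0, "rx": 0, "ry": 0, "rz": 0}, {"dx": 0.01, "dy": 0.2, "dz": 0, "rx": 0, "ry": 0, "rz": 0}, {"dx": 0.01, "dy": 0.1, "dz": 0, "rx": 0, "ry": 0, "rz": 0}, {"dx": 0.0, "dy": 0.06, "dz": 0, "rx": 0, "ry": 0, "rz": 0}, {"dx": 0, "dy": 0, "dz": 0, "rx": 0, "ry": 0, "rz": 0}, {"dx": 0, "dy": 0, "dz": 0, "rx": 0, "ry": 0, "rz": 0}]'

```text
t: 14.2
tcp_pos: [0.6294, -0.0246, 0.0434]
tool_rot: [1.0, -0.029, -0.0, -0.0]
force: [0.7, 0.2, 0.2]
finger_gap: -0.001
gripper_force: 0.2
```

```bash
python3 - <<'E'
import cv2,numpy as np
from station import cams,sensors
s=sensors.sense();print(s['t'],s['tcp_pos'],s['force'])
A=np.mean([cams.snapshot("top").astype(float) for _ in range(3)],0).astype('uint8')
B=np.mean([cams.snapshot("scene").astype(float) for _ in range(3)],0).astype('uint8')
a=A[140:240,210:290,::-1];b=B[230:310,230:345,::-1]
cv2.imwrite("pics/m5.png",np.hstack([cv2.resize(a,(400,500),interpolation=cv2.INTER_CUBIC)[:400],cv2.resize(b,None,fx=5,fy=5,interpolation=cv2.INTER_CUBIC)[:, :400]]))
cv2.imwrite("pics/t5raw.png",A[:,:,::-1]);cv2.imwrite("pics/s5raw.png",B[:,:,::-1])
E
```

```text
14.2 [ 0.62936661 -0.02456733  0.04338447] [0.72928592 0.16636079 0.24197542]
```

View pics/m5.png

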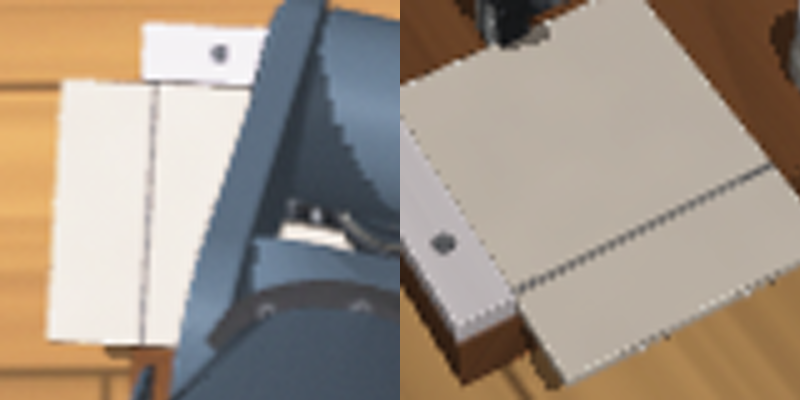

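In the top half, the score runs (156,84)→(143,343) and the fence end is at column 142. In the scene half, the score runs (120,288)→(370,165) and starts just before the fence's end corner at (117,297). A few mm remain, so I'll compute it with subpixel line fits.

```bash
python3 - <<'E'
from h import *
O=np.array([.598,-.0605]);x=np.array([.9983,-.058]);y=np.array([.058,.9983])
def q(n,p,z): P=plane(n,p,z)[:,:2]-O; return np.round(1000*np.c_[P@x,P@y],1)
def line(n,img,b,guess,z,bxs,mode):   # profile along board y around guess, at several bx; sub-pixel dark min / edge
    K,E=M(n);g=cv2.cvtColor(cv2.imread(img),6).astype(np.float32);out=[]
    s=np.arange(-7,7.01,.25)
    for bx in bxs:
        W=np.array([[*(O+bx*x+(guess+d/1000)*y),z] for d in s])
        uv,_=cv2.projectPoints(W,cv2.Rodrigues(E[:3,:3])[0],E[:3,3],K,None)
        v=cv2.remap(g,uv[:,:,0].astype(np.float32),uv[:,:,1].astype(np.float32),1).ravel()
        w=np.clip(np.median(v)-v-8,0,None) if mode=="dark" else np.abs(np.gradient(v))**2
        out.append(1000*guess+(w*s).sum()/max(w.sum(),1e-6))
    return np.round(out,1)
for n,i0,i1 in(("top","top0","t5raw"),("scene","scene0","s5raw")):
    print(n,"score",line(n,f"pics/{i1}.png",0,.177,.048,[.09,.08,.07,.06,.05,.04,.03,.02,.0,-.02],"dark"))
    print(n,"rim0",line(n,f"pics/{i0}.png",0,.181,.04,[.08,.06,.04,.02,0,-.02,-.04,-.06,-.1,-.12],"edge"))
    print(n,"fence end",line(n,f"pics/{i0}.png",0,.181,.055,[.105,.11,.115,.12,.125],"edge"))
E
```

```text
top score [175.2 175.3 175.5 175.1 175.4 175.1 175.5 175.5 175.3 175.7]
top rim0 [181.2 181.7 181.7 180.7 181.9 181.1 181.6 181.6 181.3 182.6]
top fence end [181.9 182.2 182.3 182.  182.8]
scene score [175.3 175.6 175.4 175.4 175.2 175.  174.8 174.8 175.1 175. ]
scene rim0 [181.2 181.3 181.2 178.5 181.7 179.  181.8 179.7 181.2 186.1]
scene fence end [184.9 183.8 184.3 184.7 185. ]
```

Both views put the score at 175.3 mm and the rim at about 181.3 mm, so I'll push 6 mm more slowly and then measure again.

Emit:
move_arm --targets '[{"dx": 0.002, "dy": 0.04, "dz": 0, "rx": 0, "ry": 0, "rz": 0}, {"dx": 0.002, "dy": 0.04, "dz": 0, "rx": 0, "ry": 0, "rz": 0}, {"dx": 0.002, "dy": 0.04, "dz": 0, "rx": 0, "ry": 0, "rz": 0}, {"dx": 0.002, "dy": 0.04, "dz": 0, "rx": 0, "ry": 0, "rz": 0}, {"dx": 0.002, "dy": 0.04, "dz": 0, "rx": 0, "ry": 0, "rz": 0}, {"dx": 0.002, "dy": 0.04, "dz": 0, "rx": 0, "ry": 0, "rz": 0}, {"dx": 0, "dy": 0, "dz": 0, "rx": 0, "ry": 0, "rz": 0}, {"dx": 0, "dy": 0, "dz": 0, "rx": 0, "ry": 0, "rz": 0}, {"dx": 0, "dy": 0, "dz": 0, "rx": 0, "ry": 0, "rz": 0}, {"dx": 0, "dy": 0, "dz": 0, "rx": 0, "ry": 0, "rz": 0}]'

```text
t: 15.75
tcp_pos: [0.6298, -0.0187, 0.0436]
tool_rot: [1.0, -0.029, 0.0, -0.0]
force: [-0.1, -0.2, 0.1]
finger_gap: 0.001
gripper_force: 0.0
```

```bash
cat > meas.py <<'E'
from h import *
O=np.array([.598,-.0605]);x=np.array([.9983,-.058]);y=np.array([.058,.9983])
def line(n,g,guess,z,bs,mode,ax="y",R=7):
    K,E=M(n);out=[];s=np.arange(-R,R+.01,.25)
    for b in bs:
        W=np.array([[*(O+(b*x+(guess+d/1000)*y if ax=="y" else b*y+(guess+d/1000)*x)),z] for d in s])
        uv,_=cv2.projectPoints(W,cv2.Rodrigues(E[:3,:3])[0],E[:3,3],K,None)
        v=cv2.remap(g,uv[:,:,0].astype(np.float32),uv[:,:,1].astype(np.float32),1).ravel()
        w=np.clip(np.median(v)-v-8,0,None) if mode=="dark" else np.abs(np.gradient(v))**2
        out.append(1000*guess+(w*s).sum()/max(w.sum(),1e-6))
    return np.round(out,1)
if __name__=="__main__":
    from station import sensors
    s=sensors.sense();print(s['t'],s['tcp_pos'],s['force'])
    for n in("top","scene"):
        im=cams.snapshot(n);g=cv2.cvtColor(im,7).astype(np.float32);cv2.imwrite(f"pics/last_{n}.png",im[:,:,::-1])
        print(n,"score",line(n,g,.181,.048,[.09,.07,.05,.03,.01,-.01,-.03],"dark"))
        print(n,"near side bx",line(n,g,-.04,.048,[.06,.08,.10,.12,.14,.16,.18,.2,.22],"edge","x"))
        print(n,"far side overhang bx",line(n,g,.1,.048,[.195,.205,.215,.225],"edge","x"))
E
python3 meas.py
```

```text
15.75 [ 0.62984311 -0.01871156  0.04359725] [-0.05215547 -0.23671044  0.08474678]
top score [181.7 180.9 181.6 181.4 181.2 181.6 181. ]
top near side bx [-41.1 -39.8 -38.9 -39.2 -43.5 -40.5 -41.5 -42.3 -40.9]
top far side overhang bx [97.8 99.5 99.  99.3]
scene score [180.8 180.9 181.1 181.  180.8 181.  181.2]
scene near side bx [-40.  -39.9 -40.5 -40.1 -40.2 -39.9 -38.4 -39.9 -39.7]
scene far side overhang bx [100.7 101.5  99.9 100.3]
```

The score sits on the edge: 181.2 mm against a rim at 181.3. The panel spans bx −40 to +100, flush with the fence. I'll retreat, then give one gentle confirming nudge into the fence, keeping clear of the jar.

Emit:
move_arm --targets '[{"dx": 0, "dy": -0.4, "dz": 0, "rx": 0, "ry": 0, "rz": 0}, {"dx": 0, "dy": 0, "dz": 0.8, "rx": 0, "ry": 0, "rz": 0}, {"dx": 0, "dy": 0, "dz": 0.8, "rx": 0, "ry": 0, "rz": 0}, {"dx": 0, "dy": 0, "dz": 0.8, "rx": 0, "ry": 0, "rz": 0}, {"dx": -0.69, "dy": 0.53, "dz": 0, "rx": 0, "ry": 0, "rz": 0}, {"dx": -0.69, "dy": 0.53, "dz": 0, "rx": 0, "ry": 0, "rz": 0}, {"dx": -0.69, "dy": 0.53, "dz": 0, "rx": 0, "ry": 0, "rz": 0}, {"dx": -0.69, "dy": 0.53, "dz": 0, "rx": 0, "ry": 0, "rz": 0}, {"dx": -0.69, "dy": 0.53, "dz": 0, "rx": 0, "ry": 0, "rz": 0}, {"dx": 0, "dy": 0, "dz": 0, "rx": 0, "ry": 0, "rz": 0}]'

```text
t: 17.1
tcp_pos: [0.5428, 0.0384, 0.105]
tool_rot: [1.0, -0.029, 0.0, -0.0]
force: [-0.3, -0.6, -0.0]
finger_gap: -0.002
gripper_force: 0.0
```

Emit:
move_arm --targets '[{"dx": 0, "dy": 0, "dz": -0.4, "rx": 0, "ry": 0, "rz": 0}, {"dx": 0, "dy": 0, "dz": -0.4, "rx": 0, "ry": 0, "rz": 0}, {"dx": 0, "dy": 0, "dz": -0.4, "rx": 0, "ry": 0, "rz": 0}, {"dx": 0, "dy": 0, "dz": -0.4, "rx": 0, "ry": 0, "rz": 0}, {"dx": 0, "dy": 0, "dz": -0.4, "rx": 0, "ry": 0, "rz": 0}, {"dx": 0, "dy": 0, "dz": -0.2, "rx": 0, "ry": 0, "rz": 0}, {"dx": 0, "dy": 0, "dz": -0.15, "rx": 0, "ry": 0, "rz": 0}, {"dx": 0, "dy": 0, "dz": -0.05, "rx": 0, "ry": 0, "rz": 0}, {"dx": 0, "dy": 0, "dz": 0, "rx": 0, "ry": 0, "rz": 0}, {"dx": 0, "dy": 0, "dz": 0, "rx": 0, "ry": 0, "rz": 0}]'

```text
t: 18.35
tcp_pos: [0.5438, 0.0375, 0.0438]
tool_rot: [1.0, -0.029, 0.0, 0.0]
force: [0.2, 0.3, 0.3]
finger_gap: 0.003
gripper_force: 0.0
```

Emit:
move_arm --targets '[{"dx": 0.07, "dy": -0.004, "dz": 0, "rx": 0, "ry": 0, "rz": 0}, {"dx": 0.07, "dy": -0.004, "dz": 0, "rx": 0, "ry": 0, "rz": 0}, {"dx": 0.07, "dy": -0.004, "dz": 0, "rx": 0, "ry": 0, "rz": 0}, {"dx": 0.07, "dy": -0.004, "dz": 0, "rx": 0, "ry": 0, "rz": 0}, {"dx": 0.05, "dy": -0.003, "dz": 0, "rx": 0, "ry": 0, "rz": 0}, {"dx": 0.03, "dy": -0.002, "dz": 0, "rx": 0, "ry": 0, "rz": 0}, {"dx": 0.02, "dy": 0, "dz": 0, "rx": 0, "ry": 0, "rz": 0}, {"dx": 0, "dy": 0, "dz": 0, "rx": 0, "ry": 0, "rz": 0}, {"dx": 0, "dy": 0, "dz": 0, "rx": 0, "ry": 0, "rz": 0}, {"dx": 0, "dy": 0, "dz": 0, "rx": 0, "ry": 0, "rz": 0}]'

```text
t: 19.6
tcp_pos: [0.552, 0.0371, 0.0434]
tool_rot: [1.0, -0.029, -0.001, -0.0]
force: [-5.0, -0.8, 3.1]
finger_gap: 0.002
gripper_force: 2.3
```

It's firmly against the fence (5 N). Now I'll withdraw.

Emit:
move_arm --targets '[{"dx": -0.2, "dy": 0.01, "dz": 0, "rx": 0, "ry": 0, "rz": 0}, {"dx": -0.2, "dy": 0, "dz": 0, "rx": 0, "ry": 0, "rz": 0}, {"dx": 0, "dy": 0, "dz": 0.8, "rx": 0, "ry": 0, "rz": 0}, {"dx": 0, "dy": 0, "dz": 1, "rx": 0, "ry": 0, "rz": 0}, {"dx": 0, "dy": 0, "dz": 1, "rx": 0, "ry": 0, "rz": 0}, {"dx": 0, "dy": 0, "dz": 1, "rx": 0, "ry": 0, "rz": 0}, {"dx": 0, "dy": -1, "dz": 0.5, "rx": 0, "ry": 0, "rz": 0}, {"dx": 0, "dy": -1, "dz": 0.5, "rx": 0, "ry": 0, "rz": 0}, {"dx": 0, "dy": -1, "dz": 0.5, "rx": 0, "ry": 0, "rz": 0}, {"dx": 0, "dy": -1, "dz": 0.5, "rx": 0, "ry": 0, "rz": 0}]'

```text
t: 20.85
tcp_pos: [0.5437, -0.0637, 0.1892]
tool_rot: [1.0, -0.029, 0.001, 0.0]
force: [-0.0, 0.3, -0.1]
finger_gap: 0.001
gripper_force: 0.0
```

Emit:
move_arm --targets '[{"dx": -0.3, "dy": -1, "dz": 0, "rx": 0, "ry": 0, "rz": 0}, {"dx": -0.3, "dy": -1, "dz": 0, "rx": 0, "ry": 0, "rz": 0}, {"dx": -0.3, "dy": -1, "dz": 0, "rx": 0, "ry": 0, "rz": 0}, {"dx": -0.3, "dy": -1, "dz": 0, "rx": 0, "ry": 0, "rz": 0}, {"dx": -0.3, "dy": -1, "dz": 0, "rx": 0, "ry": 0, "rz": 0}, {"dx": -0.3, "dy": -1, "dz": 0, "rx": 0, "ry": 0, "rz": 0}, {"dx": -0.3, "dy": -1, "dz": 0, "rx": 0, "ry": 0, "rz": 0}, {"dx": -0.3, "dy": -1, "dz": 0, "rx": 0, "ry": 0, "rz": 0}, {"dx": 0, "dy": 0, "dz": 0, "rx": 0, "ry": 0, "rz": 0}, {"dx": 0, "dy": 0, "dz": 0, "rx": 0, "ry": 0, "rz": 0}]'

```text
t: 22.1
tcp_pos: [0.4832, -0.2623, 0.1885]
tool_rot: [1.0, -0.029, 0.0, -0.0]
force: [-0.2, 0.2, -0.1]
finger_gap: 0.001
gripper_force: 0.0
```

```bash
python3 meas.py; python3 - <<'E'
import cv2,numpy as np
a=cv2.imread("pics/last_top.png")[140:255,210:310];b=cv2.imread("pics/last_scene.png")[205:320,215:315]
cv2.imwrite("pics/fin.png",cv2.resize(np.hstack([a,b]),None,fx=4,fy=4,interpolation=cv2.INTER_CUBIC))
E
```

```text
22.1 [ 0.4831932  -0.26225765  0.18854091] [-0.22646951  0.21188821 -0.05442368]
top score [181.8 181.4 181.5 181.4 181.4 181.6 181.2]
top near side bx [-41.2 -41.5 -40.4 -41.4 -41.4 -40.6 -41.5 -41.2 -40.9]
top far side overhang bx [97.8 99.2 99.5 99. ]
scene score [180.8 180.9 181.  181.  180.8 181.  181.2]
scene near side bx [-39.5 -39.5 -39.2 -39.7 -39.6 -39.8 -38.5 -39.9 -39.6]
scene far side overhang bx [100.8 101.7 100.1 100.3]
```

View pics/fin.png

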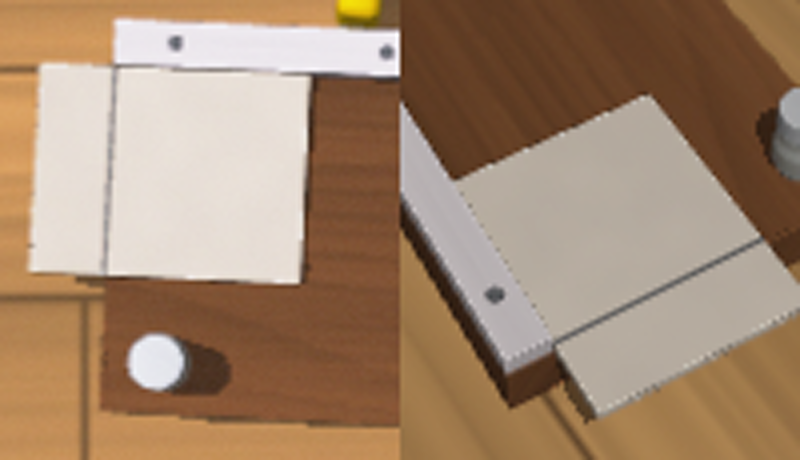

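The score line (113,66)→(105,273) continues straight from the fence end at (115,60) to the board rim at (104,280). The panel is flush with the fence and the jar is untouched at (157,362), so I'm handing it in.

```bash
python3 -c "
from station import order
print(order.sign_off())"
```

```text
the job is handed in; nothing more can be done
None
```

The panel lies against the fence with its scored line over the snap edge (both views agree to under about 1 mm), nothing else was moved, the hand is clear, and the job was handed in at about 22 s.

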